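# Lay the tailor's clapper down against its stop

### The job

The tailor's wooden clapper stands on end on the grey pressing board. Push it over with the fingertips so that it falls flat on the board with its top towards the low wooden stop bar, then push it along the board until its end sits snug and square against the bar. Only push it, never lift or carry it, and leave the thread cone, jar and chalk box where they are; finish with the hand clear.

Things in the scene. Friction and masses are not known exactly. Their poses are not given: they have to be found in the camera images.
- clapper: Clapper: loose beech block 160 x 65 x 40 mm, about 0.3 kg, dark groove down each narrow side, standing on end on the board. Origin: centre of its foot (the end it stands on). z: its 160 mm length, foot to top; x: 40 mm thickness; y: 65 mm width. x starts within 0.13 rad of the board's long line, the stop on its +x or -x side: tip it along x; past about 14 degrees it falls by itself.
- clapper_top (a point): Centre of the clapper's top end face, 160 mm along its z from the foot. After tipping, this is the end that goes against the stop bar.
- stop: Stop bar: pale wooden bar fixed across one end of the board (either end), 24 mm thick (x, along the board), 110 mm long (y, across), 26 mm high. Origin: centre of its underside, on the board's top. The clapper goes against its face towards the board's middle, 12 mm from its centre; once tipped over there is still a gap of about 25 to 95 mm to it.
- board: Pressing board: fixed board 360 mm long (x), 150 mm wide (y), top surface, covered in grey cloth, 18 mm above the table. Origin: centre of its underside. The clapper stands near one end, the stop bar is at the other.
- thread_cone: Bystander: loose blue cone of thread, 56 mm across the foot, 78 mm high, standing beside the board. Origin: centre of its underside.
- button_jar: Bystander: loose small glass jar with white cap, 56 mm across, 65 mm high, standing beside the board. Origin: centre of its underside.
- chalk_box: Bystander: loose small cardboard box 70 x 50 x 22 mm lying beside the board. Origin: centre of its underside.
There are look-alikes about, which are no part of the job. There is more than one size of the clapper; the one meant has the size given above.

How it is judged:
On the way:
1. the clapper has been tipped over and lies flat on the board, its top towards the stop bar (angle between clapper's own z axis and vertical between 1.48 and 1.66 rad and (angle between clapper's own x axis and vertical below 0.09 rad or angle between clapper's own x axis and vertical above 3.05 rad) and height (world z) of each of clapper_top, clapper below 0.046 m and horizontal distance between clapper_top and stop below 0.14 m), for 0.2 s.
At the end, for the whole second after the job is handed in: The clapper lies flat (within 5 degrees) on a broad face on the pressing board, its top end within 5 mm of the stop bar's inner face and within 35 mm of the bar's middle along the bar, square to the bar within 0.08 rad, at rest (angle between clapper's own z axis and vertical between 1.48 and 1.66 rad and (angle between clapper's own x axis and vertical below 0.09 rad or angle between clapper's own x axis and vertical above 3.05 rad) and height (world z) of each of clapper_top, clapper below 0.046 m and x of clapper_top in the frame of stop between -0.017 and 0.017 m and y of clapper_top in the frame of stop between -0.035 and 0.035 m and angle between the z axis of clapper and the x axis of stop, either way round below 0.08 rad and linear speed of clapper below 0.02 m/s and angular speed of clapper below 0.1 rad/s); the robot touches nothing.
It fails at once if the clapper is lifted: its foot more than 40 mm, or its top more than 180 mm, above the board (height (world z) of clapper above 0.058 m or height (world z) of clapper_top above 0.198 m).
It fails at once if the clapper lies level but off the board (carried) (angle between clapper's own z axis and vertical above 1.4 rad and height (world z) of clapper_top above 0.07 m).
It fails at once if the thread cone is moved more than 15 mm or tipped over (distance of thread_cone from where it was at the start of the episode above 0.015 m or angle between thread_cone's own z axis and vertical above 0.3 rad).
It fails at once if the button jar is moved more than 15 mm or tipped over (distance of button_jar from where it was at the start of the episode above 0.015 m or angle between button_jar's own z axis and vertical above 0.3 rad).
It fails at once if the chalk box is moved more than 15 mm or tipped over (distance of chalk_box from where it was at the start of the episode above 0.015 m or angle between chalk_box's own z axis and vertical above 0.3 rad).
It also fails if it takes over 48 s, if anything falls off the work surface, if the arm or the gripper's body presses on something with over 40 N, if the wrist force passes 120 N, or if a joint passes its speed limit or range.

### The arm

A 7-joint arm with a two-finger parallel gripper is mounted at the origin on the work surface. World frame = base frame: x ahead of the robot, y to its left, z up, the work surface at z = 0. Lengths are in m, angles in rad, forces in N, time in s.
With the tool pointing down it reaches from about 0.425 to 0.95 m from the base axis. Payload 16.7 kg.
Tool frame: the origin (TCP) lies midway between the tips of the shut fingers; the grasp point (between the pads) lies r.tcp_to_grasp behind it (r.tcp_to_grasp is the distance from the TCP to the grasp point, in m); z points along the fingers, y is the line along which they close (so a half turn about z gives the same grasp; the last joint's range is limited). The gripper opens to 94 mm and grips with 3 to 60 N. Pads are 16 mm wide; open, the fingers measure 119 mm over their backs; the gripper's body (75 mm by 177 mm) begins 78 mm behind the grasp point.
Start: joints at [-1.359, 0.426, 0.074, 1.606, -0.034, 1.111, -0.067], TCP at [0.238, 0.631, 0.205] pointing down, gripper open.
Joint ranges: [-2.85, 2.85], [-0.5, 2.14], [-1.23, 1.37], [0.21, 2.46], [-1.02, 4.16], [0.16, 2.05], [-2.73, 2.73]. Speed limits (rad/s): [1.89, 1.89, 2.39, 2.39, 3.01, 3.01, 3.01].

### API

Orientations are given as [roll, pitch, yaw] about the fixed x, y, z axes, in that order (R = Rz(yaw) Ry(pitch) Rx(roll)).
In Python, from cell import r gives the robot as it stands.
- The arm moves only by the tool move_arm, never from a script. Its argument "series" is a list that holds one entry, the list of rows, each a list of 7 numbers: the turn, a rotation vector about the tool's x, y, z in degrees, then the shift along the tool's x, y, z in m, then the finger opening in m, from 0 to 0.094. A call has 1 to 12 rows; each row shifts and turns the commanded pose from where the row before left it, along the tool's axes as they then stand; what a row does not reach is not made up. A row lasts 1/12 s, in which the tool goes at most 41.7 mm and 7.16 degrees, less where a joint would pass 70% of its speed; a pose out of reach is approached as far as the arm can. A call is refused whole if a number of a shift passes 0.0417 or a number of a turn 7.16, either way. A call with a gripper value outside its range is refused whole. The fingers move at their own pace and stop on an object; the grip force is fixed at half the most. Time passes only in rows, so rows that do not move let the fingers close. It gives the time, the measured TCP pose, the force, the opening and the grip force at its end, in the units of the state.
- r.read_state(): the state, without advancing time (a new reading comes with each control period).
- r.read_camera(name): name is "scene" or "top"; returns a dict with "frame" (400x640x3 uint8, blue, green, red), "camera_matrix" (3x3 intrinsics, pixels), "k1" (the pictures are not rectified: a ray, as slopes to the right and down, at radius r is drawn at 1 + k1 r^2 times it, then the intrinsics apply), "view" (4x4, takes a point from world to camera coordinates). Camera axes: x right, y down, z forward; pixel columns grow to the right and rows downward; lengths in m; the calibration is good to about 2 mm. A picture is of the moment at which its call begins. There is no depth.
- r.job_done(): hands the job in; it is judged then, once.
The state is a dict: "time_s": time; "qpos": joint angles; "joint_velocities": joint speeds; "joint_torque": joint torques, N m; "position": TCP position; "eef_rot": TCP orientation; "force": force on the tool from outside, world axes, zero at the start; "moment": the same for the moment, N m; "gripper_width": finger opening in m; "grasp_force": force on a finger pad.
Only numpy, scipy, OpenCV 4.12 (cv2) and the standard library are available. Lean on these libraries where they do the work, as an engineer would, in place of code of your own. Each camera call takes 0.05 s, during which the arm holds its last target. There are 200 camera calls.

## Working session

There is one attempt and no reset: what is moved stays moved. The work goes in short steps, Python scripts to look and compute and a tool call to move; the robot and the scene stay as the last step left them, time stands still between calls to the robot, and variables do not carry over. Pictures are saved under pics/ and viewed, at most 10 in all, crops included, and the job is handed in when it is done.

Besides the shell and the picture viewer there is one more tool, called after "Request:" as name(argument=value, ...), one argument or row to a line, values as JSON. move_arm: Moves the arm, as the interface text tells. Its arguments: {"type":"object","properties":{"series":{"type":"array"}},"required":["series"]}

```bash
mkdir -p pics; cat > h.py <<'E'
import numpy as np, cv2
from cell import r
def ray(c,u,v):
    K=np.array(c["camera_matrix"]);x=(u-K[0,2])/K[0,0];y=(v-K[1,2])/K[1,1]
    rd=np.hypot(x,y);q=rd
    for _ in range(20): q=rd/(1+c["k1"]*q*q)
    s=q/rd if rd>0 else 1
    V=np.array(c["view"]);R=V[:3,:3];o=-R.T@V[:3,3]
    return o,R.T@np.array([x*s,y*s,1])
def plane(c,u,v,z):
    o,d=ray(c,u,v);return o+d*(z-o[2])/d[2]
def cross(c1,p1,c2,p2):
    o1,d1=ray(c1,*p1);o2,d2=ray(c2,*p2)
    s=np.linalg.lstsq(np.c_[d1,-d2],o2-o1,rcond=None)[0]
    a=o1+d1*s[0];b=o2+d2*s[1];return (a+b)/2,np.linalg.norm(a-b)
E
python3 - <<'E'
from h import *
for n in("scene","top"):
    c=r.read_camera(n);cv2.imwrite(f"pics/{n}1.png",c["frame"]);np.save(f"{n}1.npy",c,allow_pickle=True)
    V=np.array(c["view"]);print(n,-V[:3,:3].T@V[:3,3],V[2,:3],c["k1"])
print(r.tcp_to_grasp,r.read_state())
E
```

```text
scene [0.83367396 0.34295819 0.65867924] [-0.37494422 -0.41418071 -0.82937999] -0.10385303929791981
top [0.4869299  0.08215067 1.09713755] [ 0.11265195  0.00238605 -0.99363165] -0.10412345375873101
0.0188 {'time_s': 0.1, 'qpos': array([-1.35950897,  0.42665352,  0.07384387,  1.60652486, -0.03409637,
        1.11079492, -0.06711641]), 'joint_velocities': array([-6.77731020e-05, -1.12148442e-03, -9.44296084e-04, -2.18108315e-03,
        6.70215281e-04, -2.13712723e-04,  9.18061526e-04]), 'joint_torque': array([ 8.20406538e-03, -9.37459016e+01,  3.67664449e+00, -4.55041766e+01,
       -4.86186042e-02,  1.69426674e-02,  4.71042767e-05]), 'position': array([0.23816707, 0.63117451, 0.20486401]), 'eef_rot': array([-3.14047352e+00,  7.68191902e-05,  2.78076778e+00]), 'force': array([0.87949444, 1.01185747, 0.04451133]), 'moment': array([-0.02833195,  0.04562894, -0.00254593]), 'grasp_force': 0.0, 'gripper_width': 0.09411768493553756}
```

View pics/scene1.png

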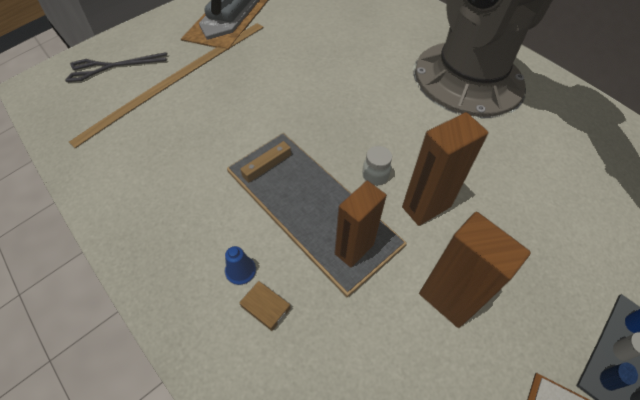

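View pics/top1.png

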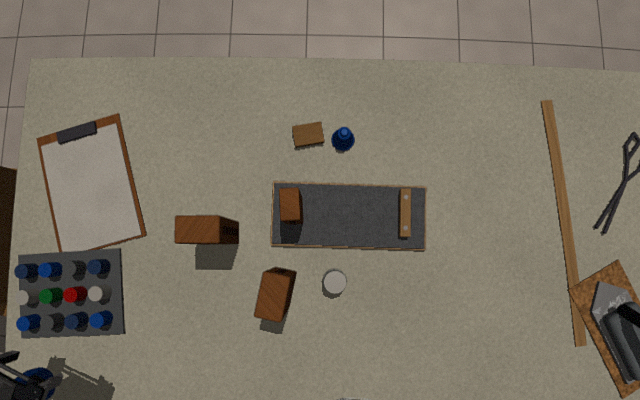

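The scene view shows the board with the stop bar at (267,161) and the clapper at (358,225). In the top view the board spans (272..426, 182..250), with the stop at (405,212) and the clapper top at about (290,203). The two larger blocks are look-alikes. I'll zoom in on both views for the corners.

```bash
python3 - <<'E'
from h import *
t=np.load("top1.npy",allow_pickle=True).item();s=np.load("scene1.npy",allow_pickle=True).item()
a=cv2.resize(t["frame"][175:255,262:436],None,fx=4,fy=4,interpolation=cv2.INTER_CUBIC)
cv2.imwrite("pics/c1.png",a)
for n,p,z in[("b",(272,182),.018),("b",(426,187),.018),("b",(425,250),.018),("b",(272,245),.018),("jar",(335,283),.065),("cone",(344,132),.078),("box",(308,135),.022)]:print(n,p,plane(t,*p,z).round(4))
# top faces by colour
hsv=cv2.cvtColor(t["frame"],cv2.COLOR_BGR2HSV)
for n,(x0,y0,x1,y1),z,lo,hi in[("clap",(274,184,310,244),.178,(0,100,85),(25,255,255)),("stop",(393,185,419,242),.044,(5,60,90),(30,255,255))]:
    m=cv2.inRange(hsv[y0:y1,x0:x1],lo,hi);cs,_=cv2.findContours(m,0,2);k=max(cs,key=cv2.contourArea)+[x0,y0]
    b=cv2.boxPoints(cv2.minAreaRect(k));print(n,b.round(1).tolist());P=np.array([plane(t,*q,z)[:2] for q in b]);print(P.round(4),P.mean(0).round(4),np.linalg.norm(np.roll(P,-1,0)-P,axis=1).round(4))
E
```

```text
b (272, 182) [0.6348 0.2004 0.018 ]
b (426, 187) [ 0.6313 -0.1586  0.018 ]
b (425, 250) [ 0.4851 -0.1563  0.018 ]
b (272, 245) [0.4891 0.1955 0.018 ]
jar (335, 283) [0.4097 0.0508 0.065 ]
cone (344, 132) [0.7425 0.0376 0.078 ]
box (308, 135) [0.7474 0.1195 0.022 ]
clap [[278.6000061035156, 188.5], [297.6000061035156, 187.3000030517578], [299.6000061035156, 218.0], [280.5, 219.1999969482422]]
[[0.6003 0.1694]
 [0.6035 0.1318]
 [0.5428 0.1263]
 [0.5396 0.1636]] [0.5715 0.1478] [0.0378 0.061  0.0375 0.061 ]
stop [[393.0, 185.0], [418.0, 185.0], [418.0, 236.0], [393.0, 236.0]]
[[ 0.6306 -0.0773]
 [ 0.632  -0.1345]
 [ 0.5162 -0.1346]
 [ 0.5151 -0.078 ]] [ 0.5735 -0.1061] [0.0572 0.1157 0.0566 0.1155]
```

View pics/c1.png

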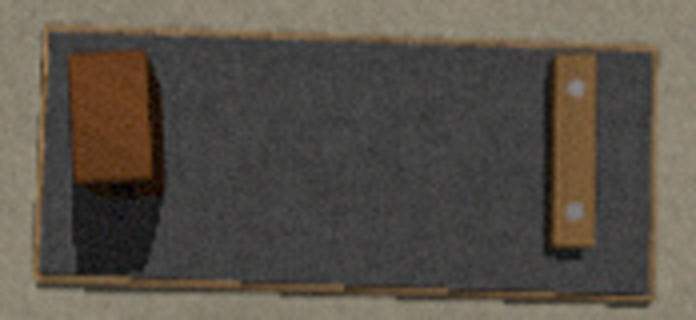

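```bash
python3 - <<'E'
from h import *
t=np.load("top1.npy",allow_pickle=True).item();s=np.load("scene1.npy",allow_pickle=True).item()
print("A",cross(t,(274,298),s,(460,133)),"B",cross(t,(198,229),s,(491,247)))
print("clap top",cross(t,(290,204.3),s,(366,199)))
for n,z,ps in[("A",.2,[(265,268),(287,271),(281,322),(254,317)]),("B",.2,[(176,217),(219,216),(220,243),(176,243)]),("stop",.044,[(401,188.5),(411.2,188.5),(410.8,236.5),(399.8,236.5)]),("clap",.178,[(279.5,188.3),(299.5,187.5),(300.8,220),(280.8,221)])]:
    P=np.array([plane(t,*p,z)[:2] for p in ps]);print(n,P.round(3).tolist(),P.mean(0).round(4))
E
```

```text
A (array([0.38733502, 0.17322433, 0.20704229]), np.float64(0.009819151792592079)) B (array([0.51450175, 0.32178898, 0.20366786]), np.float64(0.005031383344335406))
clap top (array([0.56729306, 0.1492134 , 0.17570957]), np.float64(0.00787346673060735))
A [[0.445, 0.188], [0.44, 0.146], [0.344, 0.155], [0.352, 0.206]] [0.3954 0.174 ]
B [[0.538, 0.365], [0.542, 0.281], [0.49, 0.276], [0.487, 0.362]] [0.5141 0.321 ]
stop [[0.623, -0.096], [0.624, -0.119], [0.515, -0.118], [0.514, -0.093]] [ 0.5689 -0.1065]
clap [[0.601, 0.168], [0.603, 0.128], [0.539, 0.124], [0.536, 0.163]] [0.5697 0.1456]
```

Request:
move_arm(
  series=[
    [[0, 0, 7.1, 0, 0, -0.012, 0.03], [0, 0, 7.1, 0, 0, -0.012, 0.03], [0, 0, 7.1, 0, 0, -0.012, 0.03], [0, 0, 7.1, 0, 0, -0.012, 0.03], [0, 0, 7.1, 0, 0, -0.012, 0.03], [0, 0, 7.1, 0, 0, -0.012, 0.03], [0, 0, 7.1, 0, 0, -0.012, 0.03], [0, 0, 7.1, 0, 0, -0.012, 0.03], [0, 0, 7.1, 0, 0, -0.012, 0.03], [0, 0, 0.9, 0, 0, 0, 0.03], [0, 0, 0, 0, 0, 0, 0.03]],
  ],
)

```text
time_s: 1.02
position: [0.2381, 0.6316, 0.3133]
eef_rot: [3.141, -0.0, 1.652]
force: [0.4, 1.2, -0.4]
gripper_width: 0.0302
grasp_force: 0.0
```

Request:
move_arm(
  series=[
    [[0, 0, 0, -0.033, 0.021, 0, 0.03], [0, 0, 0, -0.033, 0.021, 0, 0.03], [0, 0, 0, -0.033, 0.021, 0, 0.03], [0, 0, 0, -0.033, 0.021, 0, 0.03], [0, 0, 0, -0.033, 0.021, 0, 0.03], [0, 0, 0, -0.033, 0.021, 0, 0.03], [0, 0, 0, -0.033, 0.021, 0, 0.03], [0, 0, 0, -0.033, 0.021, 0, 0.03], [0, 0, 0, -0.033, 0.021, 0, 0.03], [0, 0, 0, -0.033, 0.021, 0, 0.03], [0, 0, 0, -0.02, 0.013, 0, 0.03], [0, 0, 0, 0, 0, 0, 0.03]],
  ],
)

```text
time_s: 2.02
position: [0.4911, 0.2946, 0.3128]
eef_rot: [3.141, 0.002, 1.647]
force: [0.1, -0.9, -0.0]
gripper_width: 0.0301
grasp_force: 0.0
```

Request:
move_arm(
  series=[
    [[0, 0, 0, -0.024, 0.017, 0, 0.03], [0, 0, 0, -0.024, 0.017, 0, 0.03], [0, 0, 0, -0.024, 0.017, 0, 0.03], [0, 0, 0, -0.024, 0.017, 0, 0.03], [0, 0, 0, 0, 0, 0, 0.03], [0, 0, 0, 0, 0, 0.025, 0.03], [0, 0, 0, 0, 0, 0.025, 0.03], [0, 0, 0, 0, 0, 0.025, 0.03], [0, 0, 0, 0, 0, 0.025, 0.03], [0, 0, 0, 0, 0, 0.025, 0.03], [0, 0, 0, 0, 0, 0.025, 0.03], [0, 0, 0, 0, 0, 0, 0.03]],
  ],
)

```text
time_s: 3.02
position: [0.5605, 0.2091, 0.1583]
eef_rot: [-3.135, 0.003, 1.654]
force: [-0.5, -0.9, -0.4]
gripper_width: 0.03
grasp_force: 0.0
```

```bash
python3 - <<'E'
from h import *
a=[r.read_camera(n)["frame"] for n in("scene","top")]
cv2.imwrite("pics/p2.png",np.hstack([cv2.resize(a[0][90:310,220:500],None,fx=1.4,fy=1.4),cv2.resize(a[1][90:310,150:430],None,fx=1.4,fy=1.4)]))
E
```

```text
(no output)
```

View pics/p2.png

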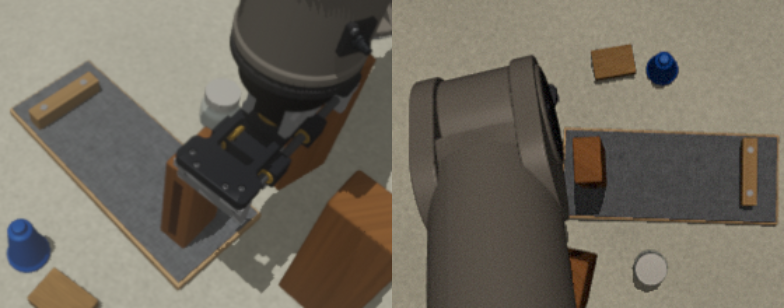

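The left crop (scene view) shows the fingers behind the upright clapper at about (230,190). The right crop (top view) shows the clapper top at (588,160), with the hand clear of it and the blocks. Next is a slow push.

Request:
move_arm(
  series=[
    [[0, 0, 0, -0.006, 0.004, 0, 0.03], [0, 0, 0, -0.006, 0.003, 0, 0.03], [0, 0, 0, -0.006, 0, 0, 0.03], [0, 0, 0, -0.006, 0, 0, 0.03], [0, 0, 0, -0.006, 0, 0, 0.03], [0, 0, 0, -0.006, 0, 0, 0.03], [0, 0, 0, -0.006, 0, 0, 0.03], [0, 0, 0, -0.006, 0, 0, 0.03]],
  ],
)

```text
time_s: 3.78
position: [0.5743, 0.162, 0.1636]
eef_rot: [3.142, -0.0, 1.65]
force: [0.9, -0.4, 0.0]
gripper_width: 0.0299
grasp_force: 0.2
```

Request:
move_arm(
  series=[
    [[0, 0, 0, -0.006, 0, 0, 0.03], [0, 0, 0, -0.006, 0, 0, 0.03], [0, 0, 0, -0.006, 0, 0, 0.03], [0, 0, 0, 0, 0, 0, 0.03]],
  ],
)

```text
time_s: 4.12
position: [0.5759, 0.143, 0.1635]
eef_rot: [-3.142, 0.0, 1.648]
force: [-0.0, -0.6, 0.7]
gripper_width: 0.0301
grasp_force: 0.0
```

```bash
python3 - <<'E'
from h import *
a=[r.read_camera(n)["frame"] for n in("scene","top")]
cv2.imwrite("pics/p3.png",np.hstack([cv2.resize(a[0][90:310,220:500],None,fx=1.4,fy=1.4),cv2.resize(a[1][90:310,150:430],None,fx=1.4,fy=1.4)]))
print(r.read_state()["position"],r.read_state()["force"])
E
```

```text
[0.5758087  0.14437868 0.16347203] [0.61565798 0.39381596 0.65449713]
```

View pics/p3.png

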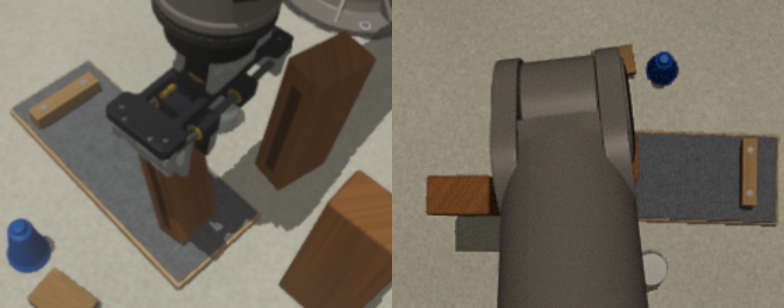

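In the scene crop (left) the clapper leans towards the stop from its foot at about (185,235), with the fingers still touching it. I'll keep pushing.

Request:
move_arm(
  series=[
    [[0, 0, 0, -0.007, 0, 0, 0.03], [0, 0, 0, -0.007, 0, 0, 0.03], [0, 0, 0, -0.007, 0, 0, 0.03], [0, 0, 0, -0.007, 0, 0, 0.03], [0, 0, 0, 0, 0, 0, 0.03], [0, 0, 0, 0, 0, 0, 0.03], [0, 0, 0, 0, 0, 0, 0.03], [0, 0, 0, 0, 0, 0, 0.03], [0, 0, 0, 0, 0, 0, 0.03]],
  ],
)

```text
time_s: 4.97
position: [0.5779, 0.1171, 0.1634]
eef_rot: [-3.141, -0.0, 1.65]
force: [-0.3, 0.1, 0.1]
gripper_width: 0.0298
grasp_force: 0.0
```

Request:
move_arm(
  series=[
    [[0, 0, 0, 0.02, 0, -0.01, 0.03], [0, 0, 0, 0.02, 0, 0, 0.03], [0, 0, 0, 0.02, 0, 0, 0.03], [0, 0, 0, 0.02, 0, 0, 0.03], [0, 0, 0, 0.02, 0, 0, 0.03], [0, 0, 0, 0, 0, 0, 0.03]],
  ],
)

```text
time_s: 5.47
position: [0.5692, 0.2213, 0.1731]
eef_rot: [-3.141, -0.001, 1.655]
force: [-0.5, 0.6, 0.2]
gripper_width: 0.03
grasp_force: 0.0
```

```bash
python3 - <<'E'
from h import *
c=[r.read_camera(n) for n in("scene","top")];a=[x["frame"] for x in c]
np.save("top2.npy",c[1],allow_pickle=True);np.save("scene2.npy",c[0],allow_pickle=True)
cv2.imwrite("pics/p4.png",np.hstack([cv2.resize(a[0][90:310,220:420],None,fx=2,fy=2),cv2.resize(a[1][90:310,240:440],None,fx=2,fy=2)]))
print(r.read_state()["position"],r.read_state()["force"])
E
```

```text
[0.5698208  0.21715217 0.17327643] [ 7.79077799e-04 -2.25301457e-01  1.10754604e+00]
```

View pics/p4.png

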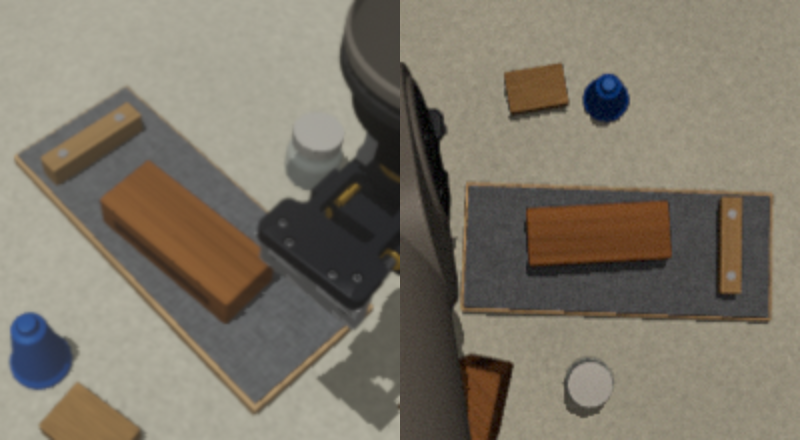

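The clapper lies flat, top towards the stop. In the top crop its face spans (527..670, 203..264) and the stop is at (731,245). I'll measure the gap and angle.

```bash
cat > m.py <<'E'
from h import *
def meas(t):
    hsv=cv2.cvtColor(t["frame"],cv2.COLOR_BGR2HSV)
    m=cv2.inRange(hsv,(0,110,70),(25,255,255));m[:187]=0;m[245:]=0;m[:,:276]=0;m[:,398:]=0
    k=max(cv2.findContours(m,0,2)[0],key=cv2.contourArea)
    P=np.array([plane(t,*q,.058)[:2] for q in cv2.boxPoints(cv2.minAreaRect(k))])
    P=P[np.argsort(P[:,1])];top=P[:2].mean(0);ft=P[2:].mean(0);d=top-ft
    print("top",top.round(4),"foot",ft.round(4),"len",np.linalg.norm(d).round(4),"w",np.linalg.norm(P[0]-P[1]).round(4),"ang from -y",np.arctan2(d[0],-d[1]).round(3))
if __name__=="__main__":
    t=np.load("top2.npy",allow_pickle=True).item();meas(t)
    for q in[(527,207),(669,203),(671,258),(529,264)]:print(plane(t,q[0]/2+240-200,q[1]/2+90,.058).round(4))
E
python3 m.py
```

```text
top [ 0.585  -0.0342] foot [0.5728 0.124 ] len 0.1586 w 0.0642 ang from -y 0.077
[0.605  0.1248 0.058 ]
[ 0.6131 -0.0337  0.058 ]
[ 0.5517 -0.0366  0.058 ]
[0.5415 0.1209 0.058 ]
```

Request:
move_arm(
  series=[
    [[0, 0, 5.3, 0, 0, 0, 0.04], [0, 0, 0, -0.021, 0.003, 0, 0.04], [0, 0, 0, -0.021, 0.002, 0, 0.04], [0, 0, 0, 0, 0, 0.024, 0.04], [0, 0, 0, 0, 0, 0.024, 0.04], [0, 0, 0, 0, 0, 0.024, 0.04], [0, 0, 0, 0, 0, 0.024, 0.04], [0, 0, 0, 0, 0, 0.024, 0.04], [0, 0, 0, 0, 0, 0.024, 0.04], [0, 0, 0, 0, 0, 0, 0.04], [0, 0, 0, 0, 0, 0, 0.04]],
  ],
)

```text
time_s: 6.48
position: [0.5741, 0.1729, 0.0291]
eef_rot: [-3.14, 0.001, 1.556]
force: [0.5, -0.2, 1.4]
gripper_width: 0.0402
grasp_force: 0.0
```

Request:
move_arm(
  series=[
    [[0, 0, 0, -0.01, 0, 0, 0.04], [0, 0, 0, -0.01, 0, 0, 0.04], [0, 0, 0, -0.008, 0, 0, 0.04], [0, 0, 0, -0.006, 0, 0, 0.04], [0, 0, 0, -0.006, 0, 0, 0.04], [0, 0, 0, -0.006, 0, 0, 0.04], [0, 0, 0, -0.006, 0, 0, 0.04], [0, 0, 0, -0.006, 0, 0, 0.04], [0, 0, 0, -0.006, 0, 0, 0.04], [0, 0, 0, -0.006, 0, 0, 0.04], [0, 0, 0, -0.006, 0, 0, 0.04], [0, 0, 0, -0.006, 0, 0, 0.04]],
  ],
)

```text
time_s: 7.48
position: [0.5732, 0.0918, 0.0294]
eef_rot: [-3.141, -0.0, 1.557]
force: [0.3, 4.4, 3.2]
gripper_width: 0.0398
grasp_force: 2.0
```

```bash
python3 - <<'E'
from h import *
c=[r.read_camera(n) for n in("scene","top")];a=[x["frame"] for x in c]
cv2.imwrite("pics/p5.png",np.hstack([cv2.resize(a[0][90:310,220:420],None,fx=2,fy=2),cv2.resize(a[1][90:310,240:440],None,fx=2,fy=2)]))
print(r.read_state()["position"],r.read_state()["force"])
E
```

```text
[0.5731129  0.09058343 0.02931944] [ 0.16314658 -0.10653611  0.55325591]
```

View pics/p5.png

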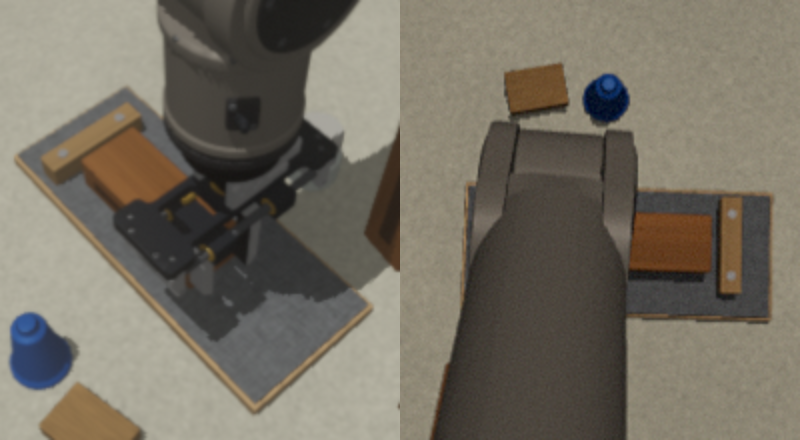

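The clapper is now square. In the top crop its end is at 712 and the bar face at 720, a gap of about 10 mm. I'll push on slowly and watch the force.

Request:
move_arm(
  series=[
    [[0, 0, 0, -0.003, 0, 0, 0.04], [0, 0, 0, -0.003, 0, 0, 0.04], [0, 0, 0, -0.002, 0, 0, 0.04]],
  ],
)

```text
time_s: 7.83
position: [0.573, 0.084, 0.0292]
eef_rot: [-3.141, 0.0, 1.557]
force: [-0.1, 1.8, -1.4]
gripper_width: 0.0396
grasp_force: 0.8
```

Request:
move_arm(
  series=[
    [[0, 0, 0, -0.002, 0, 0, 0.04], [0, 0, 0, -0.002, 0, 0, 0.04]],
  ],
)

```text
time_s: 8.0
position: [0.5731, 0.0801, 0.0294]
eef_rot: [-3.141, 0.0, 1.557]
force: [-0.3, 3.0, -1.2]
gripper_width: 0.0401
grasp_force: 0.8
```

Request:
move_arm(
  series=[
    [[0, 0, 0, -0.002, 0, 0, 0.04], [0, 0, 0, -0.001, 0, 0, 0.04]],
  ],
)

```text
time_s: 8.17
position: [0.5731, 0.0778, 0.0294]
eef_rot: [-3.141, -0.001, 1.558]
force: [-1.1, 8.5, -0.9]
gripper_width: 0.0401
grasp_force: 4.3
```

Request:
move_arm(
  series=[
    [[0, 0, 0, -0.001, 0, 0, 0.04], [0, 0, 0, -0.001, 0, 0, 0.04]],
  ],
)

```text
time_s: 8.33
position: [0.573, 0.0777, 0.0295]
eef_rot: [-3.141, -0.002, 1.559]
force: [-2.6, 17.5, -0.1]
gripper_width: 0.0402
grasp_force: 8.8
```

The force has risen to 17.5 N and the TCP has stopped, so the clapper is against the bar. Now I'll back off and check.

Request:
move_arm(
  series=[
    [[0, 0, 0, 0.005, 0, 0, 0.04], [0, 0, 0, 0.015, 0, 0, 0.04], [0, 0, 0, 0.02, 0, 0, 0.04], [0, 0, 0, 0.01, 0, -0.025, 0.04], [0, 0, 0, 0, 0, -0.03, 0.04], [0, 0, 0, 0, 0, -0.03, 0.04], [0, 0, 0, 0.02, 0, -0.03, 0.04], [0, 0, 0, 0.03, 0, -0.03, 0.04], [0, 0, 0, 0.03, 0, 0, 0.04], [0, 0, 0, 0.01, 0, 0, 0.04], [0, 0, 0, 0, 0, 0, 0.04]],
  ],
)

```text
time_s: 9.25
position: [0.5746, 0.2181, 0.1739]
eef_rot: [3.141, -0.001, 1.562]
force: [-0.5, 0.4, -0.1]
gripper_width: 0.0401
grasp_force: 0.0
```

```bash
python3 - <<'E'
from m import *
c=[r.read_camera(n) for n in("scene","top")];a=[x["frame"] for x in c]
cv2.imwrite("pics/p6.png",np.hstack([cv2.resize(a[0][140:250,220:360],(560,440))[:,:400],cv2.resize(a[1][180:255,330:430],(400,440))]))
meas(c[1]);print(r.read_state()["position"],r.read_state()["force"])
E
```

```text
top [ 0.57   -0.0855] foot [0.5719 0.0659] len 0.1514 w 0.0641 ang from -y -0.013
[0.57480542 0.21417157 0.1734325 ] [-0.63851675 -0.31484202 -0.38742845]
```

View pics/p6.png

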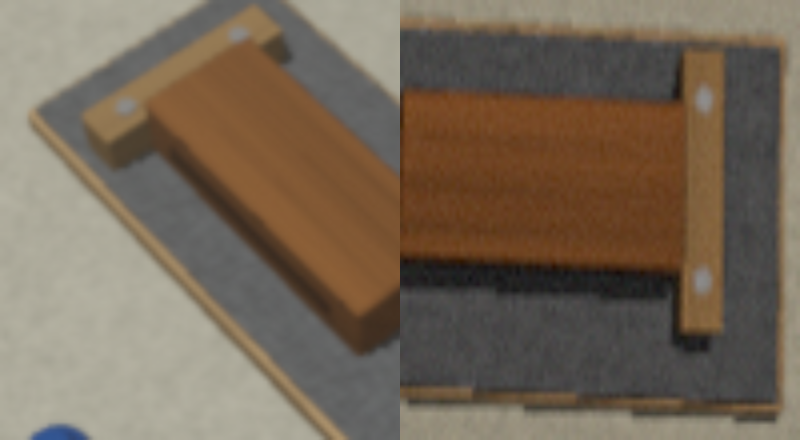

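The clapper's end is flush with the bar (right crop, x≈684), square to it (-0.013 rad) and centred. The hand is clear, so I'll hand in.

```bash
python3 -c "
from cell import r
print(r.job_done())"
```

```text
the job is handed in; nothing more can be done
None
```

The job is handed in: the clapper was tipped over flat and pushed snug and square against the stop bar, with the hand clear and nothing else disturbed as far as the camera views showed; the judge's verdict wasn't returned.

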